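Pack the hardness reference blocks and shut their case

TASK

Pack up the three round steel hardness reference blocks: stack them, in any order, as one flat, squarely aligned pile on the orange round seat inside the open blue case, setting each one down rather than dropping it. Then fold the lid over and press it fully home so that the two halves of the case meet edge to edge, without slamming it, and leave the oil bottle, screwdriver and caliper where they are.

Things in the scene. Friction and masses are not known exactly. Their poses are not given: they have to be found in the camera images.
- case: Lower half of an open blue case with grey felt inside, fixed to the bench, 136 (x) x 200 (y) mm outside, 122 x 186 mm inside, walls 7 mm thick and 34 mm high, inner floor 6 mm above the bench. Origin: centre of its underside on the bench. Its x axis points to the hinge side (away from the robot), y along the hinge, z up.
- case_lid (a joint): Lid hinge angle in rad: 0 = closed, rim on rim; about 1.57 = upright; 1.83 = fully open, leaning away from the robot. Starts open, at 1.6 to 1.8. The hinge is stiff: the lid stays where it is left; moving its front edge takes about 3 N. The lid is a hollow shell, 136 x 200 mm, 18 mm thick overall with a 6 mm panel (closed: 41 mm from case floor to panel).
- lid_hinge (a point): Point on the hinge axis of the lid, at the middle of its length: 68.7 mm in the case's +x from the case origin, 35.5 mm above the bench. The axis runs along the case's y.
- lid_edge (a point): Middle of the lid's free (front) edge, on its outer face: 137 mm from the hinge axis along the lid and 17.5 mm from the axis square to it. The outer face looks away from the robot while open and is the top when closed (then 53 mm above the bench).
- seat: Flat round orange seat, 72 mm diameter, 2 mm thick, fixed on the case's inner floor. Origin: centre of its underside (its top is 2 mm higher, 8 mm above the bench). x and y axes as the case's.
- block_a: Round steel hardness block, a disc 64 mm diameter, 10 mm thick, about 0.25 kg, lying flat on the bench. Origin: centre of its underside, z up.
- block_b: Round steel hardness block, a disc 60 mm diameter, 12 mm thick, about 0.27 kg, lying flat on the bench. Origin: centre of its underside, z up.
- block_c: Round steel hardness block, a disc 58 mm diameter, 10 mm thick, about 0.21 kg, lying flat on the bench. Origin: centre of its underside, z up.
- oil: Bystander: upright cream oil bottle with a red spout, 47 mm diameter, 146 mm tall. Origin: centre of its underside.
- driver: Bystander: screwdriver with a yellow handle, 188 mm long along its y, 26 mm wide, 25 mm high. Origin: centre of its underside.
- caliper: Bystander: steel vernier caliper lying flat, 236 mm long along its y, 67 mm wide, 11 mm high. Origin: centre of its underside.

How it is judged:
On the way, in this order (a step that is already met when the one before it is completed fails the run):
1. the three blocks lie as one aligned pile on the seat in the case (horizontal distance between each of block_a, block_b, block_c and seat below 0.012 m and z of each of block_a, block_b, block_c in the frame of seat below 0.027 m and angle between each of block_a, block_b, block_c's own z axis and vertical below 0.06 rad and horizontal distance between block_a and block_b below 0.006 m and horizontal distance between each of block_a, block_b and block_c below 0.006 m), for 0.2 s.
2. the lid is fully closed, edge to edge with the lower half (value of joint case_lid below 0.02 rad), for 0.2 s.
At the end, for the whole second after the job is handed in: All three blocks lie at rest and flat (within 0.06 rad) in one pile in the case: each centre within 12 mm of the seat's centre and within 6 mm of the other two centres horizontally; the lid is closed to less than 0.02 rad (under 3 mm gap at the front edge) (all of step 1 and value of joint case_lid below 0.02 rad and linear speed of each of block_a, block_b, block_c below 0.02 m/s); the robot touches nothing.
It fails at once if the lid is slammed (closes faster than 4 rad/s) (velocity of joint case_lid below -4 rad/s).
It fails at once if a block is dropped (moves faster than 0.7 m/s while not held) ((contact force between the fingers and block_a below 0.05 N and linear speed of block_a above 0.7 m/s) or (contact force between the fingers and block_b below 0.05 N and linear speed of block_b above 0.7 m/s) or (contact force between the fingers and block_c below 0.05 N and linear speed of block_c above 0.7 m/s)).
It fails at once if a bystander is shifted by more than 30 mm (distance of any of oil, driver, caliper from where it was at the start of the episode above 0.03 m).
It also fails if it takes over 72 s, if anything falls off the work surface, if the arm or the gripper's body presses on something with over 40 N, if the wrist force passes 120 N, or if a joint passes its speed limit or range.

ROBOT

A 7-joint arm with a two-finger parallel gripper is mounted at the origin on a cart in front of the work surface, level with it; the furniture and walls round the work are solid. World frame = base frame: x ahead of the robot, y to its left, z up, the work surface at z = 0. Lengths are in m, angles in rad, forces in N, time in s.
With the tool pointing down it reaches from about 0.425 to 0.925 m from the base axis. Payload 6.8 kg.
Tool frame: the origin (TCP) lies between the finger pads; the fingertips stand 11 mm ahead of it and the grasp point (between the pads) lies 8 mm behind it; x points along the fingers, y is the direction in which the jaws open and shut, and the axes are right-handed (so a half turn about x gives the same grasp; the last joint's range is limited). The gripper opens to 88 mm and grips with 3 to 60 N. Pads are 20 mm wide; open, the fingers measure 115 mm over their backs; the gripper's body (75 mm by 178 mm) begins 61 mm behind the grasp point.
Start: joints at [1.092, 0.477, 0.022, 1.555, -0.011, 1.109, -0.083], TCP at [0.245, -0.629, 0.234] pointing down, gripper open.
Joint ranges: [-2.96, 2.96], [-0.34, 2.1], [-1.41, 1.46], [0.24, 2.44], [-1.37, 4.51], [0.17, 1.92], [-2.96, 2.96]. Speed limits (rad/s): [2.39, 2.39, 3.14, 3.14, 3.14, 3.14, 3.14].

INTERFACE

Orientations are given as a unit quaternion [x, y, z, w].
In Python, from bench import * gives the robot as it stands. The module is installed in compiled form; this text tells all that it offers.
- The arm moves only by the shell command python3 -m creep 'ROWS'. ROWS is JSON, a list of rows, each a list of 7 numbers: the turn, a rotation vector about the world's x, y, z scaled (see below), then the shift along the world's x, y, z scaled (see below), then the opening, from -1 (shut) to 1 (fully open). In form: [[rx, ry, rz, x, y, z, claw], ...]. A call has 1 to 5 rows; each row shifts and turns the commanded pose from where the row before left it; what a row does not reach is not made up. The controller multiplies each number of a shift by 0.5 m and each number of a turn by 5 degrees. A row lasts 1/10 s, in which the tool goes at most 50 mm and 8.59 degrees, less where a joint would pass 70% of its speed; a pose out of reach is approached as far as the arm can. A call with a number of a shift or a turn outside -1 to 1 is refused whole. A call with a gripper value outside its range is refused whole. The fingers move at their own pace and stop on an object; the grip force is fixed at half the most. Time passes only in rows, so rows that do not move let the fingers close. It gives the time, the measured TCP pose, the force and the opening at its end, in the units of the state.
- get_obs(): the state, without advancing time (a new reading comes with each control period).
- camera(name): name is "side" or "top"; returns (picture, depth): 400x640x3 uint8, red, green, blue; 400x640 float32, m along the optical axis (not along the pixel's ray), 0 where there is no reading.
- camera_info(name): a dict with "fx", "fy", "cx", "cy" (pixels), "extrinsics" (4x4, takes a point from world to camera coordinates). Camera axes: x right, y down, z forward; pixel columns grow to the right and rows downward; lengths in m; the calibration is good to about 2 mm. A picture is of the moment at which its call begins. camera_info takes no time and is no camera call.
- job_done(): hands the job in, once; it reports no verdict.
The state is a dict: "t": time; "joint_positions": joint angles; "qd": joint speeds; "joint_torque": joint torques, N m; "position": TCP position; "tool_rot": TCP orientation; "contact_force": force on the tool from outside, world axes, zero at the start; "torque": the same for the moment, N m; "width": finger opening in m.
Only numpy, scipy, OpenCV 4.12 (cv2) and the standard library are available. Lean on these libraries where they do the work, as an engineer would, in place of code of your own. Each camera call takes 0.05 s, during which the arm holds its last target. There are 200 camera calls.

## Working session

There is one attempt and no reset: what is moved stays moved. The work goes in short steps, Python scripts to look and compute and a shell command to move; the robot and the scene stay as the last step left them, time stands still between calls to the robot, and variables do not carry over. Pictures are saved under pics/ and viewed, about 8 in all and at most 12, crops included, and the job is handed in when it is done.

```bash
mkdir -p pics; python3 - <<'E'
from bench import *
import cv2,numpy as np
o=get_obs();print({k:np.round(v,3) for k,v in o.items()})
ims=[]
for n in("top","side"):
    p,d=camera(n);np.savez(f"{n}0.npz",p=p,d=d);cv2.imwrite(f"pics/{n}0.png",p[:,:,::-1])
    i=camera_info(n);print(n,i)
E
```

```text
{'t': np.float64(0.0), 'joint_positions': array([ 1.092,  0.478,  0.022,  1.556, -0.012,  1.109, -0.083]), 'qd': array([ 0.001, -0.002, -0.   , -0.001, -0.001, -0.002,  0.   ]), 'joint_torque': array([ 0.0000e+00, -5.8286e+01,  1.5350e+00, -2.7261e+01, -5.4000e-02,
        1.7000e-02,  0.0000e+00]), 'position': array([ 0.244, -0.629,  0.233]), 'tool_rot': array([-0.695, -0.131,  0.695, -0.13 ]), 'contact_force': array([0.031, 0.654, 0.203]), 'torque': array([-0.05 , -0.014, -0.001]), 'width': np.float64(0.088)}
top {'fx': 453.694150129505, 'fy': 453.694150129505, 'cx': 322.2842483754035, 'cy': 199.69436629971597, 'extrinsics': array([[-0.09298819, -0.99565823,  0.00423002, -0.27892755],
       [-0.96867166,  0.0894836 , -0.23166334,  0.51545851],
       [ 0.23027899, -0.02563946, -0.97278682,  0.96619551],
       [ 0.        ,  0.        ,  0.        ,  1.        ]])}
side {'fx': 416.955986663452, 'fy': 416.955986663452, 'cx': 316.4446222663734, 'cy': 192.62251065027812, 'extrinsics': array([[-0.9935524 , -0.11131074,  0.02153025,  0.4295005 ],
       [-0.07492313,  0.50211382, -0.86154991,  0.22788625],
       [ 0.08508912, -0.85760809, -0.50721614,  0.90170562],
       [ 0.        ,  0.        ,  0.        ,  1.        ]])}
```

View pics/top0.png

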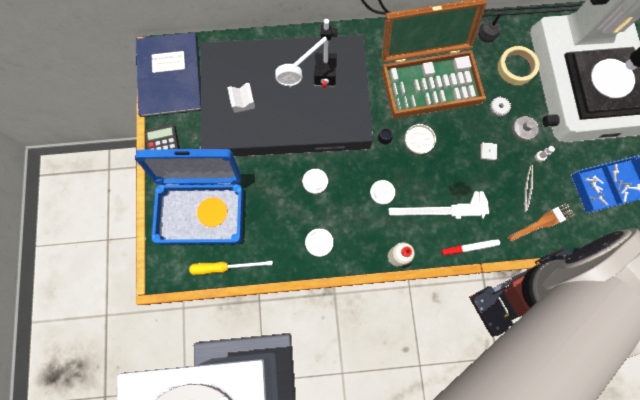

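View pics/side0.png

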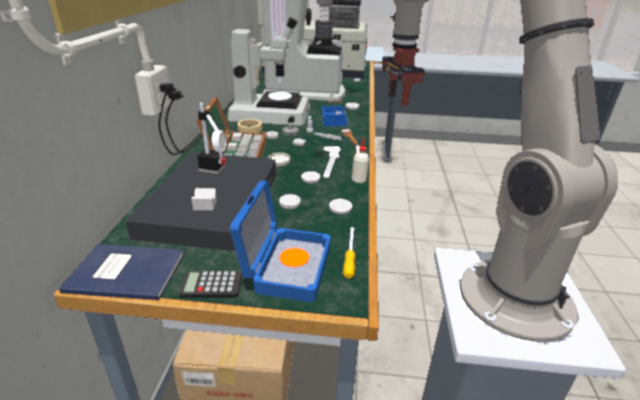

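The top view shows three white discs at about (315,181), (383,192) and (319,242), the orange seat at (211,211), the case spanning 153–242 px and the lid up behind it. The bottle is at (401,253). Next I measure these.

```bash
cat > h.py <<'E'
from bench import *
import cv2,numpy as np
from scipy.spatial.transform import Rotation as R
def ray(n,u,v,z):
    i=camera_info(n);E=i["extrinsics"];Rm=E[:3,:3];c=-Rm.T@E[:3,3]
    d=Rm.T@np.array([(u-i["cx"])/i["fx"],(v-i["cy"])/i["fy"],1]);return c+d*(z-c[2])/d[2]
def proj(n,P):
    i=camera_info(n);E=i["extrinsics"];q=E[:3,:3]@np.array(P)+E[:3,3];return i["fx"]*q[0]/q[2]+i["cx"],i["fy"]*q[1]/q[2]+i["cy"]
def blobs(n,m,z,amin=60,amax=3000):
    for c in cv2.findContours(m.astype(np.uint8),cv2.RETR_EXTERNAL,cv2.CHAIN_APPROX_NONE)[0]:
        a=cv2.contourArea(c)
        if amin<a<amax:
            W=np.array([ray(n,u,v,z)[:2] for u,v in c[:,0]]).astype(np.float32)
            (x,y),(w,h),t=cv2.minAreaRect(W);M=cv2.moments(W)
            yield a,c[:,0].mean(0),np.array([x,y]),w,h,t,2*np.sqrt(cv2.contourArea(W)/np.pi)
E
python3 - <<'E'
from h import *
np.set_printoptions(precision=4,suppress=True)
for n in("top","side"):
    f=np.load(n+"0.npz");p=f["p"];hsv=cv2.cvtColor(p,cv2.COLOR_RGB2HSV);H,S,V=cv2.split(hsv)
    print(n)
    for nm,m,z in(("white",(S<60)&(V>190),.011),("orange",(H>8)&(H<25)&(S>180)&(V>180),.008)):
        for b in blobs(n,m,z):
            if b[2][1]>-.25 and b[2][0]<.9 and b[2][0]>.3: print(nm,b[0],b[1],b[2],"wh",b[3],b[4],b[5],"deq",b[6])
    m=((H>100)&(H<125)&(S>150)&(V>80)).astype(np.uint8)
    for b in blobs(n,m,.034,200,20000):print("blue",b)
f=np.load("top0.npz");p=f["p"]
cv2.imwrite("pics/crop.png",cv2.resize(p[135:285,130:290,::-1],None,fx=4,fy=4,interpolation=cv2.INTER_CUBIC))
print("tool axes\n",R.from_quat(get_obs()["tool_rot"]).as_matrix())
E
```

```text
top
white 84.5 [249.7363 264.1319] [ 0.3635 -0.1461] wh 0.10343344509601593 0.007549561094492674 88.9624252319336 deq 0.023769010694222017
white 1200.5 [ 73.787  161.9645] [0.6484 0.2628] wh 0.1628946214914322 0.04863762855529785 89.99488067626953 deq 0.09678694376207972
white 138.5 [159.7091 133.1273] [0.7037 0.0562] wh 0.018195398151874542 0.05818614363670349 8.378608703613281 deq 0.03368920272592551
white 404.0 [240.0897  95.0769] [ 0.7861 -0.1469] wh 0.06107594817876816 0.055576201528310776 8.597722053527832 deq 0.05942271920397314
white 540.0 [167.8854  61.3542] [0.8984 0.0335] wh 0.051681794226169586 0.08203886449337006 2.134046792984009 deq 0.07061820761714684
orange 72.0 [293.549  287.0294] [ 0.3044 -0.2468] wh 0.015016957186162472 0.07556161284446716 0.045233890414237976 deq 0.021648960818654844
orange 590.5 [211.6835 211.7468] [ 0.4957 -0.0639] wh 0.06680957227945328 0.06531255692243576 84.723388671875 deq 0.06557462568386299
blue (2248.0, array([610.1164, 182.4353]), array([ 0.4701, -1.0091]), 0.10057136416435242, 0.17302602529525757, 8.867383003234863, np.float64(0.12840993585074312))
blue (8429.5, array([191.7793, 195.1553]), array([ 0.5336, -0.0146]), 0.25776052474975586, 0.22837479412555695, 85.13322448730469, np.float64(0.24477594566363545))
sideTraceback (most recent call last):
  File "<stdin>", line 7, in <module>
  File "h.py", line 13, in blobs
    W=np.array([ray(n,u,v,z)[:2] for u,v in c[:,0]]).astype(np.float32)
                ~~~^^^^^^^^^
  File "h.py", line 5, in ray
    i=camera_info(n);E=i["extrinsics"];Rm=E[:3,:3];c=-Rm.T@E[:3,3]
ValueError: time passes only in moves, steps and waits
```

```bash
python3 - <<'E'
from bench import *
import pickle
pickle.dump({n:camera_info(n) for n in("top","side")},open("cam.pkl","wb"))
E
sed -i 's/^def ray/import pickle\nCI=pickle.load(open("cam.pkl","rb"))\ndef ray/; s/camera_info(n)/CI[n]/' h.py
python3 - <<'E'
from h import *
np.set_printoptions(precision=4,suppress=True)
for n in("top","side"):
    f=np.load(n+"0.npz");p=f["p"];hsv=cv2.cvtColor(p,cv2.COLOR_RGB2HSV);H,S,V=cv2.split(hsv)
    print(n)
    for nm,m,z in(("white",(S<70)&(V>150),.011),("orange",(H>8)&(H<25)&(S>180)&(V>180),.008)):
        for b in blobs(n,m,z):
            if -.7<b[2][1]<0 and .3<b[2][0]<.72 : print(nm,b[0],b[1],b[2],"wh",b[3],b[4],b[5],"deq",b[6])
    m=((H>100)&(H<125)&(S>150)&(V>80)).astype(np.uint8)
    for b in blobs(n,m,.034,200,20000):print("blue",b)
f=np.load("top0.npz");p=f["p"]
cv2.imwrite("pics/crop.png",cv2.resize(p[135:285,130:290,::-1],None,fx=4,fy=4,interpolation=cv2.INTER_CUBIC))
print("tool axes\n",R.from_quat(get_obs()["tool_rot"]).as_matrix())
E
```

```text
top
white 113.5 [249.7419 264.1828] [ 0.3629 -0.1461] wh 0.10358700901269913 0.00813293270766735 89.7256088256836 deq 0.027544100137861578
white 427.0 [400.9265 254.0441] [ 0.3554 -0.4954] wh 0.04953025281429291 0.061175424605607986 6.159659385681152 deq 0.053964668195471924
white 217.5 [480.3012 245.012 ] [ 0.3577 -0.6838] wh 0.01596948318183422 0.08970407396554947 5.206811428070068 deq 0.038816800538648326
white 600.5 [318.7342 241.8228] [ 0.3996 -0.3086] wh 0.06292793899774551 0.06550588458776474 84.6911392211914 deq 0.06451012872452898
white 1015.5 [442.2918 208.9056] [ 0.4626 -0.599 ] wh 0.23778830468654633 0.06577152758836746 84.72697448730469 deq 0.08627777532490749
white 446.0 [382.3971 191.5588] [ 0.5064 -0.4708] wh 0.05780259892344475 0.056745246052742004 84.72027587890625 deq 0.057872455293990197
white 474.0 [314.8714 180.6   ] [ 0.5472 -0.3124] wh 0.060133881866931915 0.05983363837003708 84.73970794677734 deq 0.06012305053584161
white 687.5 [420.1059 138.5294] [ 0.6316 -0.5805] wh 0.07391847670078278 0.07638923078775406 82.2439956665039 deq 0.07503420996878031
orange 72.0
[... 1671 characters left out ...]
1954135114
white 370.0 [359.4767 163.8372] [ 0.3458 -0.5951] wh 0.2810766398906708 0.04959825426340103 89.62581634521484 deq 0.11022821019363763
orange 356.5 [293.7846 257.1077] [ 0.4933 -0.0622] wh 0.06673122197389603 0.05950317904353142 7.9603142738342285 deq 0.06332776951618208
blue (6850.5, array([278.17  , 247.0432]), array([ 0.5445, -0.1306]), 0.22897467017173767, 0.5170199871063232, 25.72140884399414, np.float64(0.28089697592048307))
blue (409.0, array([333.5375, 115.7375]), array([ 0.4697, -0.9803]), 0.09688877314329147, 0.23371510207653046, 7.989371299743652, np.float64(0.16365383014898421))
tool axes
 [[-0.0007  0.3624 -0.932 ]
 [ 0.0015 -0.932  -0.3624]
 [-1.     -0.0017  0.0001]]
```

View pics/crop.png

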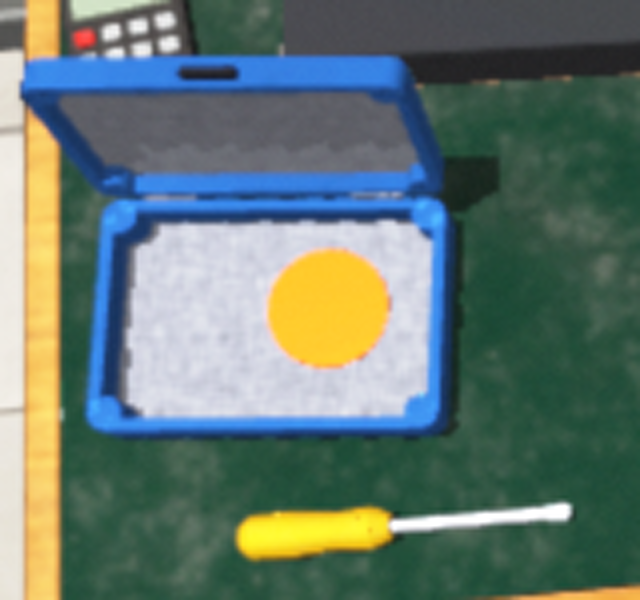

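```bash
python3 - <<'E'
from h import *
np.set_printoptions(precision=4,suppress=True)
c={k:ray("top",*v,.034)[:2] for k,v in dict(fl=(153,242),fr=(242,242.5),br=(242,185.7),bl=(155.5,186)).items()}
print(c)
for a,b in(("fr","fl"),("br","bl")):
    d=c[b]-c[a];print(np.hypot(*d),"yaw",np.degrees(np.arctan2(-d[0],d[1])))
for a,b in(("fr","br"),("fl","bl")):
    d=c[b]-c[a];print(np.hypot(*d),"yaw",np.degrees(np.arctan2(d[1],d[0])))
print("ctr",sum(c.values())/4)
f=np.load("top0.npz");d=f["d"]
# lid free edge px (175..., from crop (210,60)) 
for u,v in((160,153),(185,153),(210,153),(230,153)):
    i=CI["top"];E=i["extrinsics"];z=d[v,u];q=np.array([(u-i["cx"])/i["fx"]*z,(v-i["cy"])/i["fy"]*z,z]);print(E[:3,:3].T@(q-E[:3,3]))
E
python3 -m creep '[[0,0,-0.5,0.039,0.08,0,1],[0,0,-0.5,0.039,0.08,0,1],[0,0,-0.5,0.039,0.08,0,1],[0,0,-0.5,0.039,0.08,0,1],[0,0,-0.5,0.039,0.08,0,1]]'
```

```text
{'fl': array([0.4309, 0.066 ]), 'fr': array([ 0.4111, -0.1351]), 'br': array([ 0.5447, -0.1421]), 'bl': array([0.5625, 0.0593])}
0.2020793560889018 yaw -5.625282300143417
0.20213184501664566 yaw -5.063943261887896
0.13380479383377014 yaw -2.9897598486980437
0.1318286265371116 yaw -2.9316065729214484
ctr [ 0.4873 -0.038 ]
[0.5906 0.0014 0.1717]
[ 0.5845 -0.0509  0.1752]
[ 0.5822 -0.1005  0.1688]
[ 0.5795 -0.1411  0.1659]
t: 0.6
position: [0.3424, -0.4273, 0.2333]
tool_rot: [-0.705, -0.053, 0.705, -0.053]
contact_force: [0.9, 0.2, -0.1]
width: 0.0879
```

```bash
python3 -m creep '[[0,0,-0.9,0.038,0.079,0,1],[0,0,-0.9,0.038,0.079,0,1],[0,0,-0.9,0.038,0.079,0,1],[0,0,0,0,0,-0.06,1],[0,0,0,0,0,0,1]]'; python3 - <<'E'
from h import *
print(R.from_quat(get_obs()["tool_rot"]).as_matrix().round(3))
E
```

```text
t: 1.1
position: [0.3977, -0.3082, 0.201]
tool_rot: [-0.705, 0.027, 0.708, 0.029]
contact_force: [-1.4, 1.0, -1.7]
width: 0.088
[[-0.005 -0.08  -0.997]
 [ 0.003 -0.997  0.08 ]
 [-1.    -0.003  0.005]]
```

```bash
python3 -m creep '[[0,0,0,0.003,0,-0.09,1],[0,0,0,0,0,-0.09,1],[0,0,0,0,0,-0.09,1],[0,0,0,0,0,-0.06,1],[0,0,0,0,0,0,1]]'; python3 -m creep '[[0,0,0,0,0,-0.02,1],[0,0,0,0,0,-0.02,1],[0,0,0,0,0,0,1]]'
```

```text
t: 1.6
position: [0.3975, -0.3103, 0.0356]
tool_rot: [-0.704, 0.029, 0.709, 0.031]
contact_force: [-1.0, -0.2, 0.9]
width: 0.088
t: 1.9
position: [0.4007, -0.311, 0.0188]
tool_rot: [0.707, -0.03, -0.706, -0.029]
contact_force: [-0.3, 0.5, 0.7]
width: 0.0878
```

```bash
python3 -m creep '[[0,0,0,0,0.004,-0.009,1],[0,0,0,0,0,0,1],[0,0,0,0,0,0,-1],[0,0,0,0,0,0,-1],[0,0,0,0,0,0,-1]]'; python3 -m creep '[[0,0,0,0,0,0,-1],[0,0,0,0,0,0,-1],[0,0,0,0,0,0,-1]]'
```

```text
t: 2.4
position: [0.4007, -0.3087, 0.0144]
tool_rot: [0.707, -0.029, -0.706, -0.029]
contact_force: [0.8, -0.3, -0.2]
width: 0.0676
t: 2.7
position: [0.4007, -0.3089, 0.0144]
tool_rot: [0.707, -0.03, -0.706, -0.029]
contact_force: [-0.8, -0.6, 2.4]
width: 0.0633
```

```bash
python3 -m creep '[[0,0,0,0,0,0.04,-1],[0,0,0,0,0,0.08,-1],[0,0,0,0,0,0.08,-1],[0,0,0,0.031,0.082,0.02,-1],[0,0,0,0.031,0.082,0,-1]]'; python3 -m creep '[[0,0,0,0.031,0.082,0,-1],[0,0,0,0.031,0.082,0,-1],[0,0,0,0.031,0.082,0,-1],[0,0,0,0.031,0.082,0,-1],[0,0,0,0,0,0,-1]]'; python3 - <<'E'
from h import *
p,d=camera("top");cv2.imwrite("pics/t1.png",cv2.resize(p[100:300,120:380,::-1],None,fx=3,fy=3))
o=get_obs();print(o["position"],o["width"],proj("top",o["position"]))
E
```

```text
t: 3.2
position: [0.4326, -0.2273, 0.1262]
tool_rot: [0.708, -0.031, -0.705, -0.03]
contact_force: [1.0, 0.2, -2.6]
width: 0.0632
t: 3.7
position: [0.4954, -0.0554, 0.1242]
tool_rot: [0.707, -0.025, -0.706, -0.027]
contact_force: [-0.2, -0.3, -2.4]
width: 0.0633
[ 0.49410867 -0.05894747  0.12384375] 0.06272470402032061 (np.float64(196.86734429199544), np.float64(201.04671594712167))
```

View pics/t1.png

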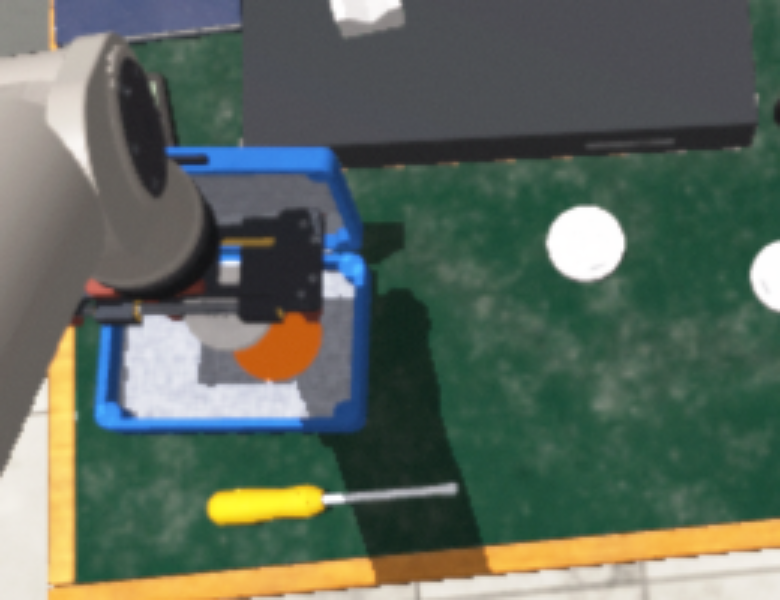

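The held disc is visible under the gripper and lies to the left of the seat (a parallax shift from its height). The gripper body clears the lid, so I descend.

```bash
python3 -m creep '[[0,0,0,0.001,-0.006,-0.05,-1],[0,0,0,0,0,-0.06,-1],[0,0,0,0,0,-0.06,-1],[0,0,0,0,0,-0.01,-1],[0,0,0,0,0,0,-1]]'; python3 -m creep '[[0,0,0,0,0,-0.004,-1],[0,0,0,0,0,0,-1]]'
```

```text
t: 4.25
position: [0.4929, -0.0665, 0.0335]
tool_rot: [-0.705, 0.03, 0.708, 0.03]
contact_force: [0.7, -0.4, -1.5]
width: 0.0632
t: 4.45
position: [0.495, -0.066, 0.0333]
tool_rot: [0.707, -0.03, -0.706, -0.029]
contact_force: [-0.5, -0.4, -2.8]
width: 0.0627
```

```bash
python3 -m creep '[[0,0,0,0,0.004,-0.01,-1],[0,0,0,0,0,-0.006,-1],[0,0,0,0,0,-0.004,-1],[0,0,0,0,0,0,-1],[0,0,0,0,0,0,-1]]'
```

```text
t: 4.95
position: [0.4942, -0.0635, 0.0224]
tool_rot: [0.707, -0.029, -0.706, -0.029]
contact_force: [-2.0, 1.3, 2.9]
width: 0.063
```

```bash
python3 -m creep '[[0,0,0,0,0,0,0.8],[0,0,0,0,0,0,0.8],[0,0,0,0,0,0,0.8],[0,0,0,0,0,0.05,0.8],[0,0,0,0,0,0.08,0.8]]'; python3 -m creep '[[0,0,0,0,0,0.08,1],[0,0,0,0.017,-0.082,0,1],[0,0,0,0.017,-0.083,0,1],[0,0,0,0.017,-0.083,0,1],[0,0,0,0.017,-0.083,0,1]]'; python3 -m creep '[[0,0,0,0.018,-0.083,0,1],[0,0,0,0.017,-0.083,0,1],[0,0,0,0,0,-0.05,1],[0,0,0,0,0,-0.08,1],[0,0,0,0,0,0,1]]'
```

```text
t: 5.45
position: [0.4922, -0.0635, 0.086]
tool_rot: [-0.705, 0.029, 0.708, 0.029]
contact_force: [1.2, 0.1, -0.2]
width: 0.0792
t: 5.95
position: [0.5283, -0.2308, 0.1274]
tool_rot: [0.707, -0.029, -0.706, -0.029]
contact_force: [-0.4, -0.1, 0.2]
width: 0.0879
t: 6.45
position: [0.5419, -0.3107, 0.0573]
tool_rot: [-0.703, 0.028, 0.71, 0.031]
contact_force: [-0.6, 0.6, 0.4]
width: 0.0878
```

```bash
python3 - <<'E'
from h import *
np.set_printoptions(precision=4,suppress=True)
p,d=camera("top");H,S,V=cv2.split(cv2.cvtColor(p,cv2.COLOR_RGB2HSV))
cv2.imwrite("pics/t2.png",cv2.resize(p[120:280,130:350,::-1],None,fx=3.5,fy=3.5,interpolation=cv2.INTER_CUBIC))
print(get_obs()["position"])
E
```

```text
[ 0.5435 -0.3111  0.0599]
```

View pics/t2.png

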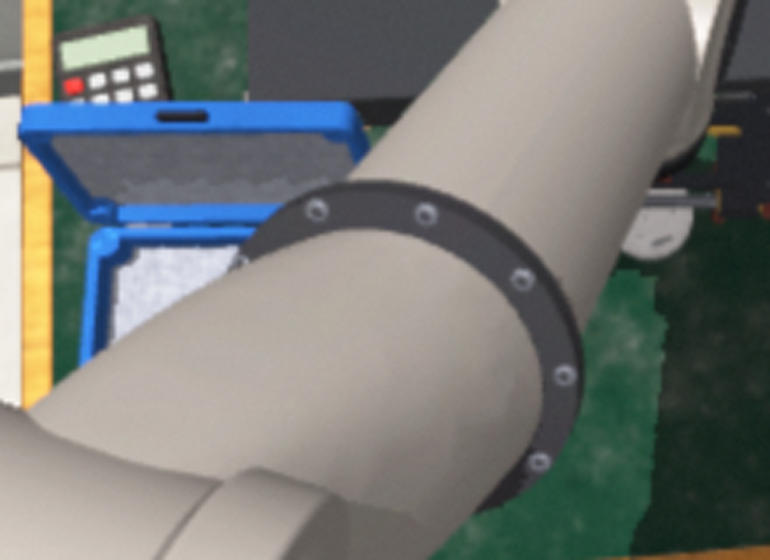

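The forearm covers the seat in this view; block B is visible at (655,230) under the gripper. I'll grasp B and use the side view for A in the meantime.

```bash
python3 -m creep '[[0,0,0,0.006,-0.002,-0.03,1],[0,0,0,0,0,-0.03,1],[0,0,0,0,0,-0.018,1],[0,0,0,0,0,0,1],[0,0,0,0,0,0,1]]'; python3 - <<'E'
from h import *
np.set_printoptions(precision=4,suppress=True)
print(get_obs()["position"])
p,d=camera("side");cv2.imwrite("pics/s2.png",cv2.resize(p[170:310,220:400,::-1],None,fx=4,fy=4,interpolation=cv2.INTER_CUBIC))
E
```

```text
t: 7.0
position: [0.5487, -0.3131, 0.0232]
tool_rot: [-0.706, 0.029, 0.707, 0.029]
contact_force: [0.8, -0.1, -0.7]
width: 0.088
[ 0.5487 -0.3131  0.0232]
```

View pics/s2.png

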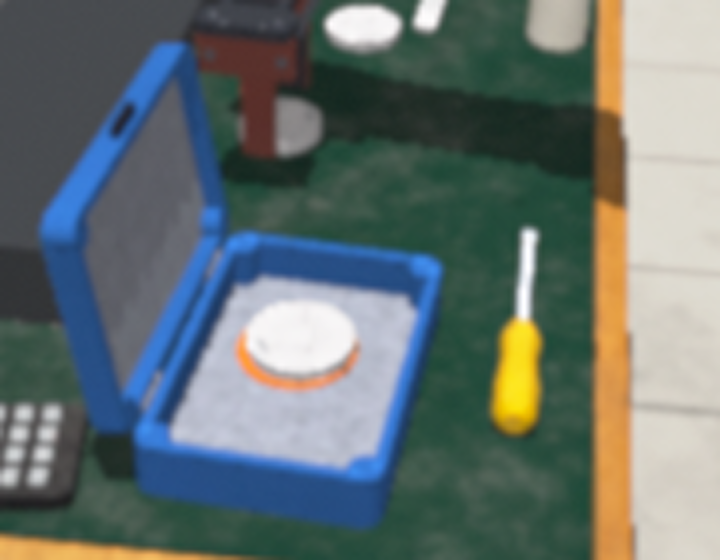

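```bash
python3 - <<'E'
from h import *
f=lambda P:tuple(round((a-b)*4) for a,b in zip(proj("side",P),(220,170)))
p=np.array(get_obs()["position"]);t=R.from_quat(get_obs()["tool_rot"]).as_matrix()
print("finger outer tip",f(p+t[:,0]*.011-t[:,1]*.057),f(p+t[:,0]*.011+t[:,1]*-.044))
print("disc ctr top",f((.547,-.312,.012)))
for s in(-.03,.03):print(f((.547+s,-.312,.012)))
p,d=camera("side");p=p
m=np.load("side0.npz")["p"];S=cv2.cvtColor(m,cv2.COLOR_RGB2HSV)
print([b[1:3] for b in blobs("side",(S[...,1]<70)&(S[...,2]>150),.011) if .5<b[2][0]<.6 and -.4<b[2][1]<-.2])
E
```

```text
finger outer tip (254, 158) (259, 148)
disc ctr top (277, 118)
(318, 121)
(236, 115)
[(array([289.28571429, 200.02040816]), array([ 0.54604346, -0.31140864]))]
```

```bash
python3 -m creep '[[0,0,0,-0.004,0.002,-0.017,1],[0,0,0,0,0,0,1],[0,0,0,0,0,0,-1],[0,0,0,0,0,0,-1],[0,0,0,0,0,0,-1]]'; python3 -m creep '[[0,0,0,0,0,0,-1],[0,0,0,0,0,0,-1],[0,0,0,0,0,0,-1],[0,0,0,0,0,0,-1]]'
```

```text
t: 7.6
position: [0.5467, -0.3122, 0.0148]
tool_rot: [0.707, -0.029, -0.706, -0.029]
contact_force: [-0.1, 0.2, 0.3]
width: 0.0675
t: 8.0
position: [0.5468, -0.3124, 0.0148]
tool_rot: [0.707, -0.03, -0.706, -0.029]
contact_force: [-1.2, -0.6, 1.1]
width: 0.0594
```

```bash
python3 -m creep '[[0,0,0,0,0,0.04,-1],[0,0,0,0,0,0.08,-1],[0,0,0,0,0,0.08,-1],[0,0,0,-0.017,0.083,0.02,-1],[0,0,0,-0.018,0.083,0,-1]]'; python3 -m creep '[[0,0,0,-0.018,0.083,0,-1],[0,0,0,-0.018,0.083,0,-1],[0,0,0,-0.018,0.083,0,-1],[0,0,0,-0.017,0.083,0,-1],[0,0,0,0,0,0,-1]]';  python3 -m creep '[[0,0,0,0,0,-0.05,-1],[0,0,0,0,0,-0.06,-1],[0,0,0,0,0,-0.045,-1],[0,0,0,0,0,0,-1],[0,0,0,0,0,0,-1]]'
```

```text
t: 8.5
position: [0.5301, -0.2296, 0.1268]
tool_rot: [0.708, -0.031, -0.705, -0.03]
contact_force: [0.5, 0.0, -2.4]
width: 0.0591
t: 9.0
position: [0.492, -0.0565, 0.1244]
tool_rot: [-0.706, 0.025, 0.707, 0.027]
contact_force: [0.7, -0.1, -2.5]
width: 0.059
t: 9.5
position: [0.4934, -0.0635, 0.0472]
tool_rot: [-0.706, 0.03, 0.707, 0.029]
contact_force: [0.1, -0.7, -1.5]
width: 0.059
```

```bash
python3 -m creep '[[0,0,0,0.001,0,-0.014,-1],[0,0,0,0,0,-0.008,-1],[0,0,0,0,0,-0.005,-1],[0,0,0,0,0,0,-1],[0,0,0,0,0,0,-1]]'
```

```text
t: 10.0
position: [0.4942, -0.0631, 0.0338]
tool_rot: [0.707, -0.029, -0.706, -0.029]
contact_force: [-0.1, -0.2, -2.4]
width: 0.0595
```

```bash
python3 -m creep '[[0,0,0,0,0,-0.003,-1],[0,0,0,0,0,0,-1],[0,0,0,0,0,0,-1]]'
```

```text
t: 10.3
position: [0.4945, -0.0632, 0.0327]
tool_rot: [0.707, -0.029, -0.706, -0.029]
contact_force: [-1.9, -0.1, 5.5]
width: 0.059
```

```bash
python3 -m creep '[[0,0,0,0,0,0,0.8],[0,0,0,0,0,0,0.8],[0,0,0,0,0,0,0.8],[0,0,0,0,0,0.05,0.8],[0,0,0,0,0,0.08,0.8]]'; python3 -m creep '[[0,0,0,0,0,0.08,1],[0,0,0,0.003,-0.09,0,1],[0,0,0,0.003,-0.09,0,1],[0,0,0,0.003,-0.09,0,1],[0,0,0,0.003,-0.09,0,1]]'; python3 -m creep '[[0,0,0,0.003,-0.09,0,1],[0,0,0,0.002,-0.09,0,1],[0,0,0,0.002,-0.09,0,1],[0,0,0,0.002,-0.09,0,1],[0,0,0,0.002,-0.094,0,1]]'; python3 -m creep '[[0,0,0,0,0,-0.06,1],[0,0,0,0,0,-0.08,1],[0,0,0,0,0,-0.04,1],[0,0,0,0,0,0,1],[0,0,0,0,0,0,1]]'
python3 - <<'E'
from h import *
print(get_obs()["position"])
p,d=camera("side");a=cv2.resize(p[140:200,260:380,::-1],None,fx=5,fy=5,interpolation=cv2.INTER_CUBIC)
p2,d=camera("top");b=cv2.resize(p2[160:260,140:340,::-1],None,fx=3,fy=3,interpolation=cv2.INTER_CUBIC)
cv2.imwrite("pics/s3.png",np.vstack([a,b]))
f=lambda P:tuple(round((a-b)*5) for a,b in zip(proj("side",P),(260,140)))
print("disc",f((.477,-.47,.01)),f((.535,-.47,.01)))
p=np.array(get_obs()["position"]);t=R.from_quat(get_obs()["tool_rot"]).as_matrix()
print("tip",f(p+t[:,0]*.011-t[:,1]*.057))
g=lambda P:tuple(round((a-b)*3+e) for a,b,e in zip(proj("top",P),(140,160),(0,300)))
print("pile expected edges",[g((.494+dx,-.0635+dy,.03)) for dx,dy in((.03,0),(-.03,0),(0,.03),(0,-.03))])
E
```

```text
t: 10.8
position: [0.4922, -0.063, 0.0959]
tool_rot: [-0.705, 0.029, 0.708, 0.029]
contact_force: [0.7, 0.5, 0.5]
width: 0.0792
t: 11.3
position: [0.5, -0.2449, 0.1373]
tool_rot: [0.707, -0.029, -0.706, -0.029]
contact_force: [1.0, -0.0, 0.3]
width: 0.0879
t: 11.8
position: [0.5054, -0.4716, 0.1369]
tool_rot: [-0.706, 0.029, 0.707, 0.029]
contact_force: [1.8, -0.4, 0.8]
width: 0.0878
t: 12.3
position: [0.5057, -0.4702, 0.0473]
tool_rot: [-0.706, 0.029, 0.707, 0.029]
contact_force: [-0.8, -0.8, -0.1]
width: 0.0879
[ 0.50572969 -0.47018452  0.04730175]
disc (295, 182) (205, 175)
tip (231, 180)
pile expected edges [(207, 413), (210, 489), (170, 454), (247, 447)]
```

View pics/s3.png

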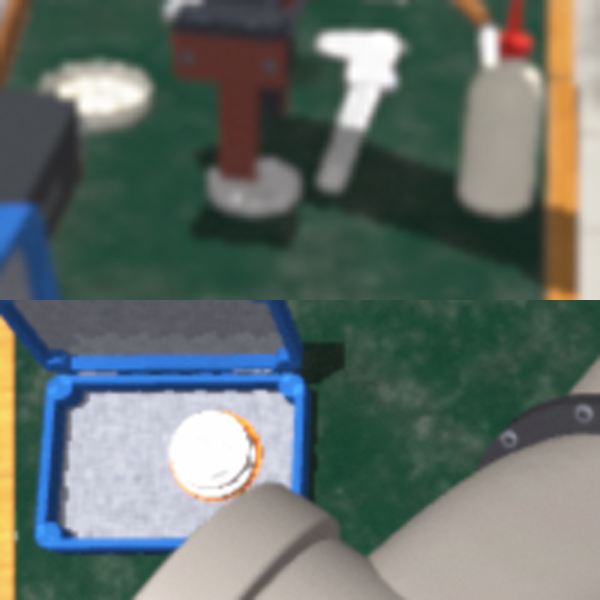

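Side view: disc C spans 207–302 with the finger at 240, matching prediction to within a pixel or so. Top view: the A+B pile spans about 169–250 and matches the expected 170–247. I grasp C.

```bash
python3 -m creep '[[0,0,0,0,0,-0.03,1],[0,0,0,0,0,-0.02,1],[0,0,0,0,0,-0.015,1],[0,0,0,0,0,0,1],[0,0,0,0,0,0,1]]'; python3 -m creep '[[0,0,0,0,0,0,-1],[0,0,0,0,0,0,-1],[0,0,0,0,0,0,-1],[0,0,0,0,0,0,-1],[0,0,0,0,0,0,-1]]';python3 -m creep '[[0,0,0,0,0,0,-1],[0,0,0,0,0,0,-1]]'
```

```text
t: 12.9
position: [0.5055, -0.47, 0.0143]
tool_rot: [-0.706, 0.029, 0.707, 0.029]
contact_force: [0.9, 0.4, -0.5]
width: 0.088
t: 13.4
position: [0.5057, -0.4706, 0.0149]
tool_rot: [0.707, -0.03, -0.706, -0.029]
contact_force: [0.3, -1.1, 1.1]
width: 0.0571
t: 13.6
position: [0.5057, -0.4706, 0.015]
tool_rot: [0.707, -0.03, -0.706, -0.029]
contact_force: [0.3, -1.1, 1.7]
width: 0.0568
```

```bash
python3 -m creep '[[0,0,0,0,0,0.04,-1],[0,0,0,0,0,0.08,-1],[0,0,0,0,0,0.08,-1],[0,0,0,-0.002,0.09,0.03,-1],[0,0,0,-0.003,0.09,0,-1]]'; python3 -m creep '[[0,0,0,-0.003,0.09,0,-1],[0,0,0,-0.003,0.09,0,-1],[0,0,0,-0.003,0.09,0,-1],[0,0,0,-0.003,0.09,0,-1],[0,0,0,-0.002,0.09,0,-1]]';  python3 -m creep '[[0,0,0,-0.002,0.09,0,-1],[0,0,0,-0.002,0.094,0,-1],[0,0,0,0,0,0,-1],[0,0,0,0,0,-0.05,-1],[0,0,0,0,0,-0.07,-1]]';  python3 -m creep '[[0,0,0,0,0,-0.03,-1],[0,0,0,0,0,0,-1],[0,0,0,0,0,0,-1]]'
```

```text
t: 14.1
position: [0.504, -0.381, 0.1323]
tool_rot: [0.708, -0.031, -0.705, -0.029]
contact_force: [1.0, 1.1, -3.3]
width: 0.0567
t: 14.6
position: [0.495, -0.153, 0.1293]
tool_rot: [-0.706, 0.029, 0.707, 0.029]
contact_force: [1.1, -0.5, -2.5]
width: 0.0573
t: 15.1
position: [0.4955, -0.0629, 0.0703]
tool_rot: [0.708, -0.029, -0.705, -0.029]
contact_force: [1.7, 0.1, -3.3]
width: 0.0571
t: 15.4
position: [0.4939, -0.0633, 0.0547]
tool_rot: [-0.706, 0.029, 0.707, 0.029]
contact_force: [0.4, 0.2, -2.3]
width: 0.0572
```

```bash
python3 -m creep '[[0,0,0,0,0,-0.008,-1],[0,0,0,0,0,-0.006,-1],[0,0,0,0,0,-0.004,-1],[0,0,0,0,0,0,-1],[0,0,0,0,0,0,-1]]'; python3 -m creep '[[0,0,0,0,0,-0.0015,-1],[0,0,0,0,0,0,-1],[0,0,0,0,0,0,-1]]'
```

```text
t: 15.9
position: [0.4942, -0.0632, 0.0458]
tool_rot: [0.707, -0.029, -0.706, -0.029]
contact_force: [0.7, 0.3, -2.4]
width: 0.057
t: 16.2
position: [0.4941, -0.0631, 0.0449]
tool_rot: [0.706, -0.029, -0.706, -0.029]
contact_force: [-1.0, -0.2, -3.0]
width: 0.0571
```

```bash
python3 -m creep '[[0,0,0,0,0,-0.0015,-1],[0,0,0,0,0,0,-1],[0,0,0,0,0,0,-1]]'
```

```text
t: 16.5
position: [0.4942, -0.0631, 0.0448]
tool_rot: [0.707, -0.029, -0.706, -0.029]
contact_force: [-3.1, 0.1, 6.8]
width: 0.057
```

```bash
python3 -m creep '[[0,0,0,0,0,0,0.8],[0,0,0,0,0,0,0.8],[0,0,0,0,0,0,0.8],[0,0,0,0,0,0.04,0.8],[0,0,0,0,0,0.09,0.8]]'; python3 -m creep '[[0,0,0,0,0,0.09,0.8],[0,0,0,0,0,0.09,0],[0,0,0,0,0,0.09,-1],[0,0,0,0,0,0.07,-1],[0,0,0,0,0,0,-1]]';python3 - <<'E'
from h import *
print(get_obs()["position"],get_obs()["width"])
p,d=camera("side");a=cv2.resize(p[180:310,220:370,::-1],None,fx=4,fy=4,interpolation=cv2.INTER_CUBIC)
cv2.imwrite("pics/s4.png",a)
f=lambda P:tuple(round((a-b)*4) for a,b in zip(proj("side",P),(220,180)))
print("C top edges",[f((.494+x,-.0635+y,.04)) for x,y in((.029,0),(-.029,0),(0,.029),(0,-.029))])
print("A top edges",[f((.494+x,-.0635,.018)) for x in(.032,-.032)])
print("slab",[np.round(ray("top",u,v,0),3) for u,v in((203,153),)])
q=np.load("top0.npz")["d"]
for u,v in((215,120),(230,135),(210,143)):
    i=CI["top"];E=i["extrinsics"];z=q[v,u];print(E[:3,:3].T@(np.array([(u-i["cx"])/i["fx"]*z,(v-i["cy"])/i["fy"]*z,z])-E[:3,3]))
E
```

```text
t: 17.0
position: [0.4916, -0.063, 0.1072]
tool_rot: [-0.704, 0.029, 0.709, 0.029]
contact_force: [1.2, 0.0, -0.4]
width: 0.0794
t: 17.5
position: [0.497, -0.0632, 0.2844]
tool_rot: [0.71, -0.029, -0.703, -0.029]
contact_force: [0.1, -0.3, -0.4]
width: 0.0505
[ 0.49697003 -0.06322471  0.28439501] 0.050460621129714174
C top edges [(246, 259), (344, 267), (287, 294), (302, 233)]
A top edges [(242, 288), (348, 297)]
slab [array([ 0.647, -0.046,  0.   ])]
[ 0.69857133 -0.09337407  0.07157845]
[ 0.6593145  -0.12599768  0.06860326]
[ 0.64278628 -0.07963945  0.07126521]
```

View pics/s4.png

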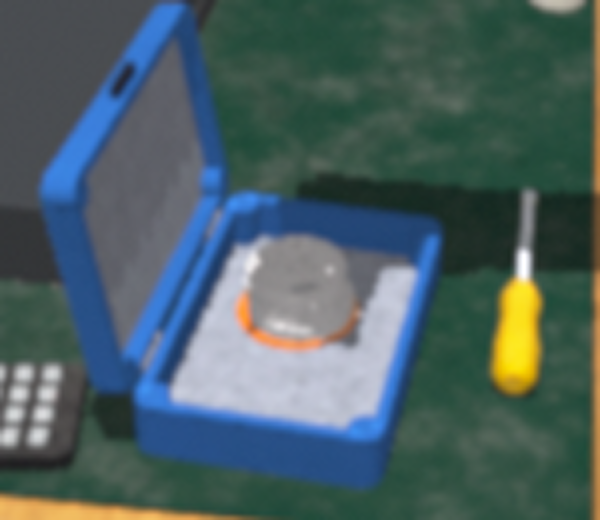

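The pile stands square on the seat: C's top spans about 250–347, against an expected 246–344, with even orange around it. Now I go behind the lid.

```bash
python3 -m creep '[[0,0,0,0.065,0.007,0,-1],[0,0,0,0.065,0.007,0,-1],[0,0,0,0.065,0.007,0,-1],[0,0,0,0.065,0.005,0,-1],[0,0,0,0,0,0,-1]]'; python3 -m creep '[[0,0,0,0,0,-0.08,-1],[0,0,0,0,0,-0.08,-1],[0,0,0,0,0,-0.08,-1],[0,0,0,0,0,-0.03,-1],[0,0,0,0,0,0,-1]]'; python3 - <<'E'
from h import *
print(get_obs()["position"],get_obs()["contact_force"])
p,d=camera("side");cv2.imwrite("pics/s5.png",cv2.resize(p[110:310,200:400,::-1],None,fx=3,fy=3,interpolation=cv2.INTER_CUBIC))
H=np.array([.5557,-.044,.0355]);ex=np.array([.9965,-.083,0])
for th in np.arange(1.8,-.01,-.15):
    u=np.cos(th)*-ex+np.array([0,0,np.sin(th)]);n=np.sin(th)*ex+np.array([0,0,np.cos(th)])
    print(round(th,2),(H+.115*u+.0175*n+.010*ex+[0,0,.011]).round(4))
E
```

```text
t: 18.05
position: [0.6261, -0.0491, 0.2762]
tool_rot: [-0.706, 0.029, 0.707, 0.029]
contact_force: [0.5, 0.0, -0.2]
width: 0.0066
t: 18.55
position: [0.6216, -0.0502, 0.1414]
tool_rot: [-0.704, 0.029, 0.709, 0.029]
contact_force: [0.0, 0.3, 0.7]
width: 0.0005
[ 0.62155681 -0.05023946  0.1413531 ] [0.03630031 0.26846807 0.73052944]
1.8 [ 0.6087 -0.0484  0.1545]
1.65 [ 0.5921 -0.047   0.1598]
1.5 [ 0.575  -0.0456  0.1624]
1.35 [ 0.5576 -0.0442  0.1625]
1.2 [ 0.5404 -0.0427  0.16  ]
1.05 [ 0.5238 -0.0413  0.155 ]
0.9 [ 0.5081 -0.04    0.1475]
0.75 [ 0.4937 -0.0388  0.1377]
0.6 [ 0.4809 -0.0378  0.1259]
0.45 [ 0.4701 -0.0369  0.1123]
0.3 [ 0.4613 -0.0361  0.0972]
0.15 [ 0.455  -0.0356  0.081 ]
0.0 [ 0.4511 -0.0353  0.064 ]
```

View pics/s5.png

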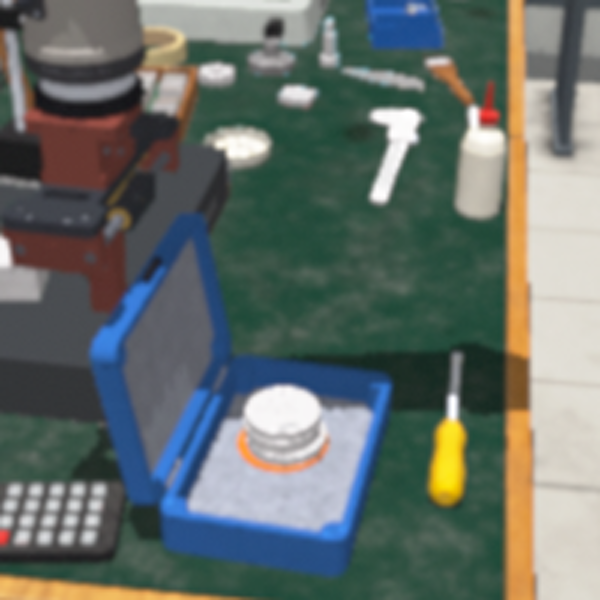

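The image shows the closed fingers behind the lid at about (108,300), with the pile intact at (285,420). I start folding the lid.

```bash
python3 -m creep '[[0,0,0,-0.026,0.002,0.008,-1],[0,0,0,-0.026,0.002,0.008,-1],[0,0,0,-0.026,0.002,0.006,-1],[0,0,0,-0.026,0.002,0.003,-1],[0,0,0,-0.026,0.002,0,-1]]';python3 -m creep '[[0,0,0,-0.025,0.002,0,-1],[0,0,0,-0.025,0.002,-0.006,-1],[0,0,0,0,0,0,-1]]'
```

```text
t: 19.1
position: [0.559, -0.0449, 0.1583]
tool_rot: [0.708, -0.029, -0.705, -0.029]
contact_force: [2.9, 0.7, -0.6]
width: 0.0006
t: 19.4
position: [0.5318, -0.0431, 0.1538]
tool_rot: [-0.706, 0.029, 0.707, 0.029]
contact_force: [0.5, 0.0, -0.2]
width: 0.0006
```

```bash
python3 -m creep '[[0,0,0,-0.024,0.002,-0.008,-1],[0,0,0,-0.024,0.002,-0.012,-1],[0,0,0,-0.029,0.002,-0.02,-1],[0,0,0,-0.026,0.002,-0.024,-1],[0,0,0,0,0,0,-1]]'; python3 - <<'E'
from h import *
print(get_obs()["position"],get_obs()["contact_force"])
p,d=camera("side");cv2.imwrite("pics/s6.png",cv2.resize(p[110:310,200:400,::-1],None,fx=3,fy=3,interpolation=cv2.INTER_CUBIC))
E
```

```text
t: 19.9
position: [0.4802, -0.0393, 0.1207]
tool_rot: [-0.705, 0.029, 0.708, 0.029]
contact_force: [-0.7, -0.1, -0.1]
width: 0.0003
[ 0.48015457 -0.03926603  0.12066531] [-0.66652521 -0.11977098 -0.14211542]
```

View pics/s6.png

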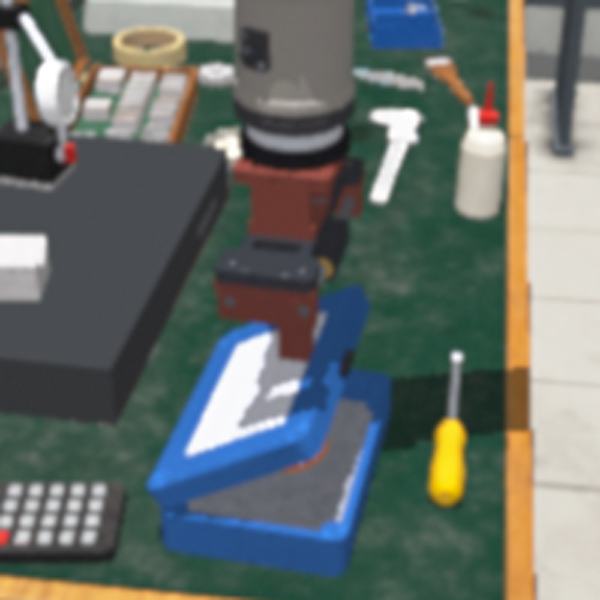

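The lid has come to about 0.55 rad with the fingers on its outer face at about (300,350). I continue along the arc and then press.

```bash
python3 -m creep '[[0,0,0,-0.02,0.002,-0.026,-1],[0,0,0,-0.017,0.002,-0.028,-1],[0,0,0,-0.011,0.001,-0.026,-1],[0,0,0,-0.006,0,-0.018,-1],[0,0,0,0,0,0,-1]]'
```

```text
t: 20.45
position: [0.4553, -0.0367, 0.0721]
tool_rot: [-0.706, 0.029, 0.707, 0.029]
contact_force: [-0.2, -0.3, -0.1]
width: 0.0006
```

```bash
python3 -m creep '[[0,0,0,-0.002,0,-0.008,-1],[0,0,0,0,0,-0.006,-1],[0,0,0,0,0,-0.004,-1],[0,0,0,0,0,0,-1],[0,0,0,0,0,0,-1]]'
```

```text
t: 20.95
position: [0.4545, -0.0366, 0.0643]
tool_rot: [-0.706, 0.029, 0.707, 0.029]
contact_force: [-3.2, 0.8, 9.5]
width: 0.0004
```

```bash
python3 -m creep '[[0,0,0,0,0,-0.003,-1],[0,0,0,0,0,0,-1],[0,0,0,0,0,0,-1]]'
```

```text
t: 21.25
position: [0.4546, -0.0366, 0.064]
tool_rot: [-0.706, 0.03, 0.707, 0.029]
contact_force: [-8.7, 1.2, 28.5]
width: 0.0008
```

The tip height of 0.064 m equals the closed height, and the force rose to a firm stop at 28 N. I back off and verify.

```bash
python3 -m creep '[[0,0,0,0,0,0.02,-1],[0,0,0,0,0,0.08,-1],[0,0,0,0,0,0.09,-1],[0,0,0,0,0,0.09,-1],[0,0,0,0,-0.08,0.02,-1]]';python3 -m creep '[[0,0,0,0,-0.09,0,-1],[0,0,0,0,-0.09,0,-1],[0,0,0,0,-0.09,0,-1],[0,0,0,0,-0.09,0,-1],[0,0,0,0,0,0,-1]]'; python3 - <<'E'
from h import *
np.set_printoptions(precision=4,suppress=True)
print(get_obs()["position"],get_obs()["contact_force"])
p,d=camera("side");p2,d2=camera("top")
a=cv2.resize(p[190:310,230:350,::-1],(480,480),interpolation=cv2.INTER_CUBIC)
np.savez("end.npz",p=p,p2=p2,d2=d2,d=d)
cv2.imwrite("pics/s7.png",a)
i=CI["top"];E=i["extrinsics"]
B=np.array([.4873,-.038]);ex=np.array([.9965,-.083]);ey=np.array([.083,.9965])
for sx in(-.055,0,.055):
  for sy in(-.06,0.05):
    xy=B+sx*ex+sy*ey;u,v=map(round,proj("top",[*xy,.053]));z=np.median(d2[v-2:v+3,u-2:u+3])
    print(sx,sy,E[:3,:3].T@(np.array([(u-i["cx"])/i["fx"]*z,(v-i["cy"])/i["fy"]*z,z])-E[:3,3]))
E
```

```text
t: 21.75
position: [0.4583, -0.0728, 0.2175]
tool_rot: [0.71, -0.026, -0.703, -0.027]
contact_force: [1.2, -0.4, -0.3]
width: 0.0003
t: 22.25
position: [0.4533, -0.2635, 0.2124]
tool_rot: [0.707, -0.034, -0.706, -0.031]
contact_force: [0.8, -0.1, -0.3]
width: 0.0005
[ 0.4533 -0.2635  0.2124] [ 0.8481 -0.0829 -0.2838]
-0.055 -0.06 [ 0.3164 -0.2221  0.6856]
-0.055 0.05 [ 0.3179 -0.1854  0.6979]
0 -0.06 [ 0.3391 -0.2217  0.6753]
0 0.05 [ 0.3447 -0.1782  0.6682]
0.055 -0.06 [ 0.3647 -0.2206  0.6607]
0.055 0.05 [0.5455 0.0082 0.0532]
```

View pics/s7.png

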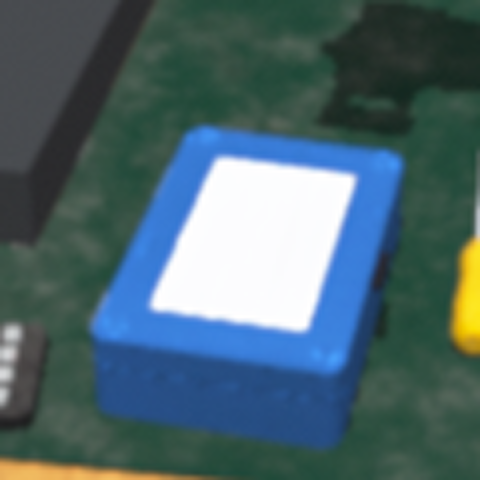

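```bash
python3 - <<'E'
from h import *
np.set_printoptions(precision=4,suppress=True)
d=np.load("end.npz")["d"];i=CI["side"];E=i["extrinsics"]
B=np.array([.4873,-.038]);ex=np.array([.9965,-.083]);ey=np.array([.083,.9965]);L=[]
for sx in np.linspace(-.055,.055,12):
  for sy in np.linspace(-.08,.08,12):
    u,v=map(round,proj("side",[*(B+sx*ex+sy*ey),.053]));z=d[v,u]
    P=E[:3,:3].T@(np.array([(u-i["cx"])/i["fx"]*z,(v-i["cy"])/i["fy"]*z,z])-E[:3,3]);L.append([(P[:2]-B)@ex,(P[:2]-B)@ey,1,P[2]])
L=np.array(L);c=np.linalg.lstsq(L[:,:3],L[:,3],rcond=None)[0];print("slope x,y, z",c, (L[:,3]-L[:,:3]@c).std())
E
```

```text
slope x,y, z [-0.2385  0.4445  0.0544] 0.030224356037376655
```

```bash
python3 - <<'E'
from h import *
d=np.load("end.npz")["d"];i=CI["side"];E=i["extrinsics"]
B=np.array([.4873,-.038]);ex=np.array([.9965,-.083]);ey=np.array([.083,.9965])
for sx in(-.055,-.03,0,.03,.055):
  r=[]
  for sy in np.linspace(-.05,.08,14):
    u,v=map(round,proj("side",[*(B+sx*ex+sy*ey),.053]));z=d[v,u]
    r.append((E[:3,:3].T@(np.array([(u-i["cx"])/i["fx"]*z,(v-i["cy"])/i["fy"]*z,z])-E[:3,3]))[2])
  print(sx,np.median(r).round(4),np.round(r,3))
E
```

```text
-0.055 0.0518 [0.051 0.053 0.052 0.052 0.051 0.052 0.053 0.052 0.053 0.053 0.052 0.053
 0.051 0.051]
-0.03 0.0524 [0.053 0.051 0.052 0.052 0.053 0.053 0.051 0.052 0.053 0.053 0.053 0.051
 0.052 0.053]
0 0.0529 [0.051 0.644 0.054 0.053 0.053 0.054 0.05  0.052 0.054 0.054 0.053 0.052
 0.053 0.051]
0.03 0.052 [0.052 0.052 0.051 0.053 0.053 0.051 0.053 0.053 0.052 0.053 0.052 0.051
 0.051 0.052]
0.055 0.0525 [0.053 0.055 0.051 0.054 0.053 0.052 0.053 0.053 0.053 0.051 0.052 0.052
 0.052 0.052]
```

The lid is flat at 52–53 mm all over, which means it is closed. I hand in.

```bash
python3 -c "
from bench import *
print(job_done())"
```

```text
the job is handed in; nothing more can be done
None
```

The three blocks are stacked on the orange seat and the lid is closed. I handed the job in at about 22 s, and the hand-in gave no verdict.

- **Stacking:** I set down A, then B, then C, lowering each until contact registered before opening the gripper. The last pictures with the lid open showed the pile within about 2–3 mm of its expected outline. I could not see it again after closing the lid.
- **Lid:** I folded it over at a moderate pace with closed fingers and pressed to a firm stop of about 28 N at the closed height. Afterwards the lid's top measured 52–53 mm from front to back, against 53 mm nominal, and no gap was visible.
- **Other items:** the bottle, screwdriver and caliper looked unmoved in the pictures, though I did not measure them again. The gripper was clear of everything at hand-in.
- **Failed checks:** the top view of the closed lid was mostly blocked by the arm. A first plane fit to the side depth was spoiled by outliers, so I used per-row medians instead.

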